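# Press down the lid that was left open

### The job

One of the three snap-lid jars has its lid standing proud; the other two are already closed. Stand that jar centred on the round pad of the lever press and let go, swing the press lever all the way down to its stop so that it pushes the lid fully home, and let the lever come all the way back up with the jar still on the pad. Then set the jar, always kept upright, on the glass disc of the warming plate, wholly on the disc, and leave the two closed jars where they are.

Things in the scene. Friction and masses are not known exactly. Their poses are not given: they have to be found in the camera images.
- jar_1: snap-lid jar: round white body 44 mm across and 38 mm tall, on its narrower neck (35 mm across) a flat grey lid 47 mm across and 14 mm thick; top of the lid 52 mm above the jar's underside when closed, 62 mm when the lid stands proud. Origin: centre of the underside; z up. About 0.12 kg
- jar_2: snap-lid jar: round white body 44 mm across and 38 mm tall, on its narrower neck (35 mm across) a flat grey lid 47 mm across and 14 mm thick; top of the lid 52 mm above the jar's underside when closed, 62 mm when the lid stands proud. Origin: centre of the underside; z up. About 0.12 kg
- jar_3: snap-lid jar: round white body 44 mm across and 38 mm tall, on its narrower neck (35 mm across) a flat grey lid 47 mm across and 14 mm thick; top of the lid 52 mm above the jar's underside when closed, 62 mm when the lid stands proud. Origin: centre of the underside; z up. About 0.12 kg
- lid_1 (a joint): slide of the lid of jar_1 on its neck: 0 = lid stands 10 mm proud (white neck showing under it), 0.010 = lid pressed fully home; it is stiff (about 10 N) and stays where it is
- lid_2 (a joint): slide of the lid of jar_2 on its neck: 0 = lid stands 10 mm proud (white neck showing under it), 0.010 = lid pressed fully home; it is stiff (about 10 N) and stays where it is
- lid_3 (a joint): slide of the lid of jar_3 on its neck: 0 = lid stands 10 mm proud (white neck showing under it), 0.010 = lid pressed fully home; it is stiff (about 10 N) and stays where it is
- press: hand lever press fixed to the table: white base plate 130 x 230 x 18 mm (from y = -75 to +155 mm of its frame), a black round rubber pad 64 mm across on it, and two white hinge cheeks, together 60 mm wide (x), standing 128 mm tall at y = +98 to +143 mm. Origin: underside of the base, straight below the pad's centre; the hinge is on its +y side, the hinge axis is its x axis
- pad (a point): centre of the top of the press's round pad, 30 mm above the table, where the jar stands; axes as press
- hinge (a point): the middle of the lever's hinge axis (axis along the press's x), 115 mm from the pad's centre in the press's +y, 108 mm above the table
- lever_ball (a point): centre of the black ball, 32 mm across, at the lever's free end, 205 mm from the hinge axis. At rest it is about 306 mm above the table and 53 mm behind the hinge (away from the pad); at the stop 108 mm above the table and 90 mm beyond the pad's centre (press y = -90 mm)
- press_lever (a joint): sprung lever: 20 mm steel bar, round black grip 18 mm thick over the last 70 mm, a 54 mm steel foot 115 mm from the hinge on the side facing the pad. 0 = at rest, raised (15 degrees past upright, away from the pad); 1.833 = on its stop, level, foot 82 mm above the table. Spring returns it to 0 (5 N at the ball near the stop, plus 6 N while the lid goes down)
- plate: fixed warming plate, white 150 x 150 x 18 mm with a black top and a glass disc in the middle. Origin: centre of the underside
- disc (a point): centre of the top of the glass disc, 90 mm across, 20 mm above the table
Mind the look-alikes: they are no part of the job. Leave any pink look-alike of the jar_1 alone.

How it is judged:
By the outcome, as a careful person would: the job done as asked, in the order asked, and still so for the second after the job is handed in, with the robot touching nothing.
It also fails if it takes over 72 s, if anything falls off the work surface, if the arm or the gripper's body presses on something with over 40 N, if the wrist force passes 120 N, or if a joint passes its speed limit or range.

### The arm

A 6-joint arm with a two-finger parallel gripper is mounted at the origin on the work surface. World frame = base frame: x ahead of the robot, y to its left, z up, the work surface at z = 0. Lengths are in m, angles in degrees, forces in N, time in s.
With the tool pointing down it reaches from about 0.3 to 0.75 m from the base axis. Payload 8.5 kg.
Tool frame: the origin (TCP) lies at the very end of the fingers, on their centre line; the grasp point (between the pads) lies 19 mm behind it (bot.tcp_to_grasp is the distance from the TCP to the grasp point, in m); z points along the fingers, y is the line along which they close (so a half turn about z gives the same grasp; the last joint's range is limited). The gripper opens to 88 mm and grips with 3 to 60 N. Pads are 18 mm wide; open, the fingers measure 123 mm over their backs; the gripper's body (75 mm by 187 mm) begins 45 mm behind the grasp point.
Start: joints at [-81.434, 21.807, 74.336, -0, 83.858, -12.336], TCP at [0.196, -0.514, 0.214] pointing down, gripper open.
Joint ranges: [-178.18, 178.18], [-50.72, 133.34], [12.68, 142.11], [-81.47, 261.47], [9.98, 163.14], [-165.26, 165.26]. Speed limits (degrees/s): [136.94, 136.94, 180, 180, 180, 180].

### API

Orientations are given as a 3x3 rotation matrix whose columns are the frame's x, y, z axes.
In Python, from plant import bot gives the robot as it stands. The module is installed in compiled form; this text tells all that it offers. Calls block until the motion is done:
- bot.move_ptp(position, orientation): joint-space move of the TCP to a pose.
- bot.move_straight(position, rotation=None, vel=0.15): straight line of the TCP; rotation=None keeps the orientation; vel is the mean speed in m/s.
- bot.goto_joints(angles): joint-space move.
- bot.set_gripper(opening): finger opening in m; the grip force is fixed at half the most; returns when the fingers have stopped.
- bot.dwell(seconds).
- bot.solve_ik(position, orientation): joint angles nearest the present ones, or None.
- bot.get_state(): the state.
- bot.camera(name): name is "scene" or "top" or "wrist"; returns the picture (480x640x3 uint8, red, green, blue); there is no depth.
- bot.camera_params(name): a dict with "fx", "fy", "cx", "cy" (pixels), "camera_from_world" (4x4, takes a point from world to camera coordinates); the wrist camera has in their place "mount" (4x4, takes a point from camera to tool coordinates, whose origin is the TCP and whose axes are the flange's). Camera axes: x right, y up, looking along -z (the intrinsics and any distortion apply to the point x, -y, -z); pixel columns grow to the right and rows downward; lengths in m; the calibration is good to about 2 mm. A picture is of the moment at which its call begins: read the wrist's pose just before it. camera_params takes no time and is no camera call.
A pose or a line that the arm cannot do raises bot.IKError and nothing moves.
- bot.hand_in(): hands the job in; it is judged then, once.
The state is a dict: "time_s": time; "qpos": joint angles; "dq": joint speeds; "joint_torque": joint torques, N m; "tool_pos": TCP position; "ee_rot": TCP orientation; "ft_force": force on the tool from outside, world axes, zero at the start; "wrist_torque": the same for the moment, N m; "opening": finger opening in m; "gripper_force": force on a finger pad.
Only numpy, scipy, OpenCV 4.12 (cv2) and the standard library are available. Lean on these libraries where they do the work, as an engineer would, in place of code of your own. Each camera call takes 0.05 s, during which the arm holds its last target. There are 200 camera calls.

## Working session

There is one attempt and no reset: what is moved stays moved. The work goes in short steps, each a Python script; the robot and the scene stay as the last script left them, time stands still between calls to the robot, and variables do not carry over. Pictures are saved under pics/ and viewed, at most 10 in all, crops included, and the job is handed in when it is done.

```bash
mkdir -p pics
python3 - <<'E'
from plant import bot
import cv2,numpy as np
np.set_printoptions(precision=4,suppress=True)
for n in("scene","top"):
    im=bot.camera(n); cv2.imwrite(f"pics/{n}0.png",im[:,:,::-1]); print(n,bot.camera_params(n))
print(bot.camera_params("wrist")); print(bot.get_state())
E
```

```text
scene {'fx': 520.132332334723, 'fy': 520.132332334723, 'cx': 315.5211412388617, 'cy': 231.51832606308537, 'camera_from_world': array([[ 0.8435,  0.537 ,  0.0105, -0.5023],
       [-0.4385,  0.6772,  0.5909,  0.1212],
       [ 0.3102, -0.503 ,  0.8067, -1.4498],
       [ 0.    ,  0.    ,  0.    ,  1.    ]])}
top {'fx': 574.2761632513353, 'fy': 574.2761632513353, 'cx': 315.418720971269, 'cy': 228.922949058176, 'camera_from_world': array([[ 0.0067, -1.    ,  0.0018,  0.0274],
       [ 0.9843,  0.0069,  0.1762, -0.5843],
       [-0.1762,  0.0006,  0.9844, -1.406 ],
       [ 0.    ,  0.    ,  0.    ,  1.    ]])}
{'fx': 342.9010971705246, 'fy': 342.9010971705246, 'cx': 317.5021495126742, 'cy': 239.71078110762733, 'mount': array([[-0.0016,  0.9593,  0.2825,  0.0735],
       [ 1.    ,  0.0018, -0.0004,  0.0001],
       [-0.0008,  0.2825, -0.9593, -0.1703],
       [ 0.    ,  0.    ,  0.    ,  1.    ]])}
{'time_s': 0.1, 'qpos': array([-81.4331,  21.8388,  74.376 ,   0.0002,  83.858 , -12.3335]), 'dq': array([-0.0267, -0.1193, -0.1895, -0.0073,  0.1399,  0.0247]), 'joint_torque': array([  0.0031, -43.8654, -22.491 ,   0.0714,   0.0343,  -0.0001]), 'tool_pos': array([ 0.1962, -0.5135,  0.2137]), 'ee_rot': array([[ 0.9342,  0.3567, -0.0002],
       [ 0.3567, -0.9342,  0.0013],
       [ 0.0003, -0.0012, -1.    ]]), 'ft_force': array([ 0.2062,  0.1957, -0.0437]), 'wrist_torque': array([ 0.0044, -0.0017,  0.0305]), 'gripper_force': 0.0, 'opening': 0.08823516711192365}
```

View pics/scene0.png

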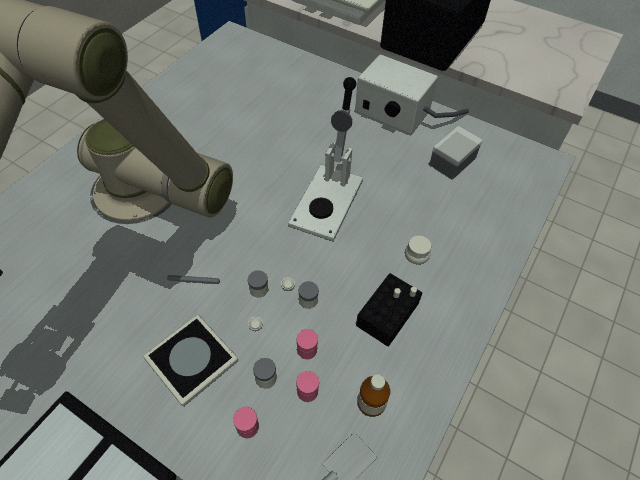

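View pics/top0.png

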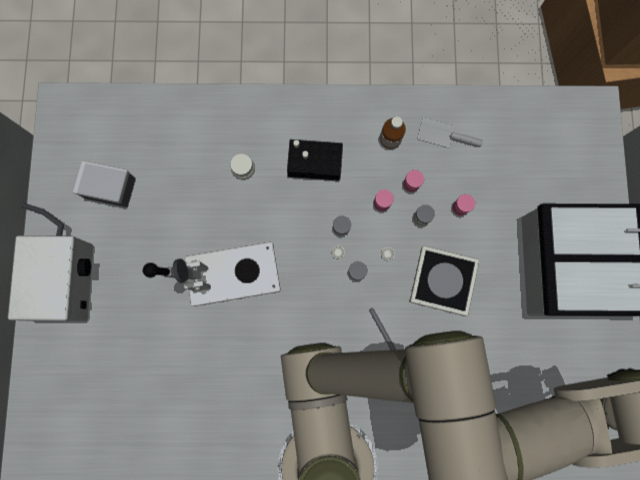

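The scene view shows three grey-lidded jars at about (258,281), (308,292) and (264,371). The press pad is at (321,208) with its lever raised behind it, and the warming disc is at (190,357). In the top view the jars are at (342,225), (358,270) and (424,214), the pad at (247,270) and the disc at (445,280).

```bash
cat > h.py <<'E'
from plant import bot
import cv2,numpy as np
np.set_printoptions(precision=4,suppress=True)
def ray(n,uv,z):
    p=bot.camera_params(n); T=p["camera_from_world"]; R,t=T[:3,:3],T[:3,3]
    d=R.T@np.array([(uv[0]-p["cx"])/p["fx"],-(uv[1]-p["cy"])/p["fy"],-1]); c=-R.T@t
    return (c+d*(z-c[2])/d[2])
def proj(n,P):
    p=bot.camera_params(n); T=p["camera_from_world"]; c=T[:3,:3]@P+T[:3,3]
    return np.array([p["cx"]+p["fx"]*c[0]/-c[2],p["cy"]-p["fy"]*c[1]/-c[2]])
E
python3 - <<'E'
from h import *
s=cv2.imread("pics/scene0.png");t=cv2.imread("pics/top0.png")
def crop(im,u,v,r=25,k=250): return cv2.resize(im[v-r:v+r,u-r:u+r],(k,k),interpolation=cv2.INTER_CUBIC)
a=np.hstack([crop(s,258,283),crop(s,308,293),crop(s,264,373)])
b=np.hstack([crop(t,358,270),crop(t,342,225),crop(t,424,214)])
cv2.imwrite("pics/c1.png",np.vstack([a,b]))
# dark blobs: disc, pad
g=cv2.cvtColor(t,cv2.COLOR_BGR2GRAY)
for n,(u,v) in dict(pad=(247,270),disc=(445,280),j358=(358,270),j342=(342,225),j424=(424,214)).items():
    m=cv2.floodFill(t.copy(),np.zeros((482,642),np.uint8),(u,v),0,(14,)*3,(14,)*3,4|cv2.FLOODFILL_FIXED_RANGE|cv2.FLOODFILL_MASK_ONLY|(255<<8))[2][1:-1,1:-1]
    c=max(cv2.findContours(m,0,1)[0],key=cv2.contourArea)
    print(n,cv2.minEnclosingCircle(c),cv2.contourArea(c),cv2.fitEllipse(c))
for (u,v) in [(358,270),(342,225),(424,214)]:
    print(ray("top",(u,v),.052),proj("scene",ray("top",(u,v),.052)))
print(ray("top",(247,270),.03),ray("top",(445,280),.02), proj("scene",ray("top",(445,280),.02)))
E
```

```text
pad ((246.66128540039062, 270.3387145996094), 11.635859489440918) 389.0 ((246.74000549316406, 270.2691345214844), (22.249216079711914, 22.373361587524414), 60.402122497558594)
disc ((444.9266052246094, 279.8623962402344), 17.35940170288086) 864.0 ((444.9826965332031, 280.0267639160156), (32.3562126159668, 34.061302185058594), 115.62895965576172)
j358 ((357.5, 270.1666564941406), 9.571468353271484) 232.0 ((357.867919921875, 269.993896484375), (16.355039596557617, 18.28145980834961), 112.00296783447266)
j342 ((341.5163879394531, 224.58197021484375), 9.239123344421387) 215.5 ((341.62799072265625, 224.00567626953125), (15.993571281433105, 17.41367530822754), 98.65345001220703)
j424 ((425.11798095703125, 213.2471923828125), 9.16198444366455) 218.0 ((425.39532470703125, 213.0104522705078), (16.140966415405273, 17.359050750732422), 120.00516510009766)
[ 0.4802 -0.076   0.052 ] [256.9316 278.464 ]
[ 0.5946 -0.0361  0.052 ] [307.0985 289.0525]
[ 0.6247 -0.2454  0.052 ] [264.6988 368.9387]
[0.4806 0.2047 0.03  ] [ 0.4595 -0.3006  0.02  ] [189.6319 355.6659]
```

View pics/c1.png

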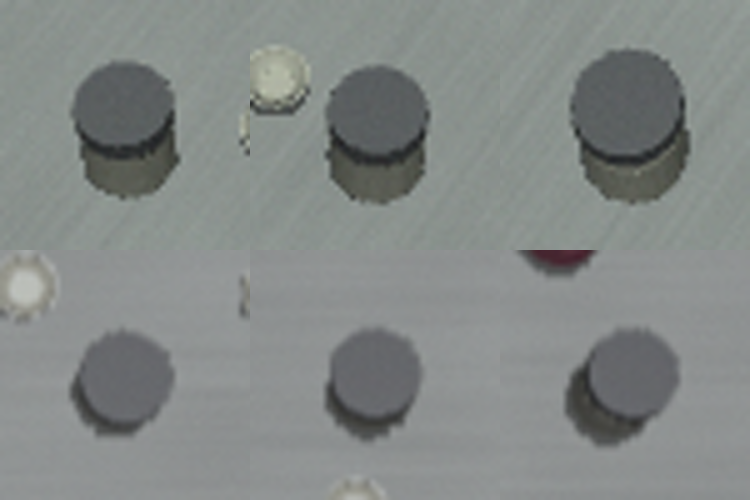

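Run:
```python
from h import *
from itertools import product
from scipy.optimize import least_squares
s=cv2.imread("pics/scene0.png");t=cv2.imread("pics/top0.png")
def ell(im,u,v,tol):
    k=6;r=20;c=cv2.resize(im[v-r:v+r,u-r:u+r],None,fx=k,fy=k,interpolation=cv2.INTER_CUBIC)
    m=cv2.floodFill(c,np.zeros((2*r*k+2,)*2,np.uint8),(r*k,r*k),0,(tol,)*3,(tol,)*3,4|cv2.FLOODFILL_FIXED_RANGE|cv2.FLOODFILL_MASK_ONLY|(255<<8))[2][1:-1,1:-1]
    c=max(cv2.findContours(m,0,1)[0],key=cv2.contourArea); e=cv2.fitEllipse(cv2.convexHull(c))
    return (np.array(e[0])+.5)/k-.5+[u-r,v-r],np.array(e[1])/k
for n,a,b in [("A",(258,279),(358,270)),("B",(308,290),(342,225)),("C",(264,369),(425,213))]:
    es,ss=ell(s,*a,18);et,st=ell(t,*b,14)
    f=lambda P:np.r_[proj("scene",P)-es,proj("top",P)-et]
    q=least_squares(f,[.5,-.1,.05]); print(n,es,ss,et,st,q.x,q.fun)
for tgt in ("pad","disc"):
    a,b,z=dict(pad=((321,208),(247,270),.03),disc=((190,357),(445,280),.02))[tgt]
    es,ss=ell(s,*a,18);et,st=ell(t,*b,14); print(tgt,ray("top",et,z),ray("scene",es,z),st)
# press yaw from the white plate outline (top)
g=t.min(axis=2)[235:312,205:290]; m=(g>185).astype(np.uint8)*255
c=max(cv2.findContours(m,0,1)[0],key=cv2.contourArea); r=cv2.minAreaRect(c); print(r,cv2.boxPoints(r)+[205,235])
a,b=ray("top",(268,248),.018),ray("top",(274,287),.018);print("screws",a,b,np.degrees(np.arctan2((a-b)[1],(a-b)[0])))
# oblique wrist views candidates
G=np.array([.56,-.13,.03])
def R(az,el):
    f=np.array([np.cos(el)*np.cos(az),np.cos(el)*np.sin(az),-np.sin(el)])
    zx=np.cross([0,0,1],f);zx/=np.linalg.norm(zx);up=np.cross(f,zx)
    M=bot.camera_params("wrist")["mount"][:3,:3]
    C=np.column_stack([np.cross(up,-f)*1,up,-f]); return C@M.T,f,C
M=bot.camera_params("wrist")["mount"]
for az,el,d in product([0,20,40,60,-20],[25,35,45],[.25,.3,.35]):
    Rt,f,C=R(np.radians(az),np.radians(el)); p=G-f*d-Rt@M[:3,3]
    q=bot.solve_ik(p,Rt)
    if q is not None: print(az,el,d,p,Rt[:,2],q)
```

```text
A [257.8468 283.5765] [22.453  27.8093] [356.7788 271.472 ] [19.1033 22.1668] [ 0.4793 -0.0748  0.0258] [-0.0389  0.0076 -0.0303 -0.0297]
B [307.9385 294.6387] [22.5211 28.1115] [340.909  226.4476] [19.0874 22.7581] [ 0.5959 -0.0346  0.0247] [-0.0042  0.0009 -0.0032 -0.0035]
C [264.6847 372.7073] [24.5731 31.6864] [422.7252 215.9861] [19.4051 25.6422] [ 0.6236 -0.2461  0.031 ] [ 0.0667 -0.0128  0.0597  0.0573]
pad [0.4795 0.2055 0.03  ] [0.4839 0.2008 0.03  ] [23.1357 23.335 ]
disc [ 0.4595 -0.3005  0.02  ] [ 0.4599 -0.3019  0.02  ] [33.6788 35.039 ]
((32.82432556152344, 37.445945739746094), (46.85371398925781, 74.1439437866211), 80.53767395019531) [[197.4054 255.4324]
 [270.5405 243.2432]
 [278.2432 289.4595]
 [205.1081 301.6487]]
screws [0.5392 0.1535 0.018 ] [0.4388 0.136  0.018 ] 9.856149689119587
0 35 0.25 [ 0.4932 -0.1298  0.0494] [ 0.9478  0.0008 -0.3188] [ -55.3048   53.8921  141.866   127.813    80.7661 -103.1582]
0 45 0.25 [ 0.4976 -0.1298  0.0608] [ 0.8781  0.0008 -0.4785] [-51.003   38.4595 136.4665 126.6113  58.3009 -85.4279]
0 45 0.3 [ 0.4622 -0.1298  0.0961] [ 0.8781  
[... 2695 characters left out ...]
0.506  -0.2232  0.0781] [ 0.4732  0.8213 -0.3188] [-61.6139  48.2425  87.1722  54.3728  97.0214 -53.0633]
60 35 0.35 [ 0.4855 -0.2587  0.1068] [ 0.4732  0.8213 -0.3188] [-64.9883  46.4204  84.0444  52.4901 101.9547 -50.5273]
60 45 0.25 [ 0.5286 -0.184   0.0608] [ 0.4383  0.7609 -0.4785] [-55.8653  44.6563  90.0617  52.313   86.3329 -50.2431]
60 45 0.3 [ 0.511  -0.2146  0.0961] [ 0.4383  0.7609 -0.4785] [-59.08    41.8881  87.5659  50.1063  91.4906 -47.6369]
60 45 0.35 [ 0.4933 -0.2452  0.1315] [ 0.4383  0.7609 -0.4785] [-62.1396  39.5727  84.3534  48.4671  96.9565 -45.0429]
-20 45 0.25 [ 0.5014 -0.1085  0.0608] [ 0.8254 -0.2995 -0.4785] [-30.6504  39.1379 138.6268 169.0552  59.2155 -89.5821]
```

The silhouette centres triangulate to heights of 25.8 mm (A), 24.7 mm (B) and 31.0 mm (C). That is half of 52, 52 and 62 mm, so C, at about (0.624, -0.246), has the proud lid. Next I'll hover over it and over the press, and check both with the wrist camera.

```bash
cat >> h.py <<'E'
def Rd(a):  # tool down, tool y at world angle a (deg)
    a=np.radians(a); y=np.array([np.cos(a),np.sin(a),0]); z=np.array([0,0,-1.]); return np.column_stack([np.cross(y,z),y,z])
YAW=9.6; Y=np.radians(YAW); PX=np.array([np.cos(Y),np.sin(Y),0]); PY=np.array([-np.sin(Y),np.cos(Y),0])
RP=Rd(YAW+180)      # tool y along -press x, tool x along -press y
def wshot(name):
    s=bot.get_state(); im=bot.camera("wrist"); cv2.imwrite(f"pics/{name}.png",im[:,:,::-1]); np.savez(f"pics/{name}.npz",p=s["tool_pos"],R=s["ee_rot"]); return s
def wray(name,uv,z):
    d=np.load(f"pics/{name}.npz"); P=bot.camera_params("wrist"); M=P["mount"]
    v=d["R"]@M[:3,:3]@np.array([(uv[0]-P["cx"])/P["fx"],-(uv[1]-P["cy"])/P["fy"],-1]); c=d["p"]+d["R"]@M[:3,3]
    return c+v*(z-c[2])/v[2]
E
python3 - <<'E'
from h import *
C=np.array([.6236,-.2461,0]); pad=np.array([.4797,.205,0])
for n,p,R in [("C-30",C+[0,0,.1],Rd(-30)),("C150",C+[0,0,.1],Rd(150)),("pad",pad+[0,0,.15],RP),("padB",pad+[0,0,.15],Rd(YAW))]:
    print(n,bot.solve_ik(p,R))
hinge=pad+.115*PY+[0,0,.108]
for q in np.linspace(0,1.833,6):
    a=np.radians(15)-q; b=hinge+.205*(np.sin(a)*PY+np.cos(a)*np.array([0,0,1])); print(b,bot.solve_ik(b-[0,0,.019],RP))
    if q==0: print("ball rest proj",proj("scene",b),proj("top",b))
bot.move_ptp(pad+[0,0,.17]-.06*PY,RP); s=wshot("w_pad"); print(s["time_s"],bot.get_state()["qpos"])
R=min((Rd(-30),Rd(150)),key=lambda R:abs(bot.solve_ik(C+[0,0,.13],R)[5]) if bot.solve_ik(C+[0,0,.13],R) is not None else 999)
bot.move_ptp(C+[0,0,.13],R); s=wshot("w_C"); print(s["time_s"],s["qpos"])
a,b=[cv2.imread(f"pics/{n}.png") for n in("w_pad","w_C")]
cv2.imwrite("pics/v1.png",cv2.resize(np.hstack([a,b]),(800,300),interpolation=cv2.INTER_AREA))
E
```

```text
C-30 [-31.6306  38.9899  62.8866  -0.      78.1235  -1.6306]
C150 None
pad None
padB [10.1225 22.3019 84.9586 -0.     72.7395  0.5225]
[0.4517 0.3707 0.306 ] [  27.7764   23.2558   60.1403   -0.       96.604  -161.8236]
ball rest proj [349.2603  83.7457] [150.6474 269.2784]
[0.4641 0.2972 0.3119] None
[0.476  0.2266 0.2906] None
[0.4859 0.1681 0.2451] None
[0.4924 0.1297 0.1814] None
[0.4947 0.1163 0.1079] NoneTraceback (most recent call last):
  File "<stdin>", line 9, in <module>
plant.IKError: the arm cannot take that pose within its joint ranges
```

```bash
sed -i 's/^RP=.*/RP=Rd(YAW)/' h.py
python3 - <<'E'
from h import *
C=np.array([.6236,-.2461,0]); pad=np.array([.4797,.205,0])
hinge=pad+.115*PY+[0,0,.108]
b0=hinge+.205*(np.sin(.2618)*PY+np.cos(.2618)*np.array([0,0,1]))
print("above",bot.solve_ik(b0+[0,0,.08],RP))
for q in np.linspace(0,1.833,4):
    a=np.radians(15)-q; b=hinge+.205*(np.sin(a)*PY+np.cos(a)*np.array([0,0,1])); print(b,bot.solve_ik(b-[0,0,.019],RP))
print(bot.solve_ik(pad+[0,0,.034],Rd(YAW-25)),bot.solve_ik([.4595,-.3005,.024],Rd(-30)))
bot.move_ptp(pad+[0,0,.17]-.06*PY,RP); s=wshot("w_pad"); print(s["time_s"])
bot.move_ptp(C+[0,0,.13],Rd(-30)); s=wshot("w_C"); print(s["time_s"])
a,b=[cv2.imread(f"pics/{n}.png") for n in("w_pad","w_C")]
cv2.imwrite("pics/v1.png",cv2.resize(np.hstack([a,b]),(800,300),interpolation=cv2.INTER_AREA))
E
```

```text
above [ 27.7764  22.8429  45.2202  -0.     111.937   18.1764]
[0.4517 0.3707 0.306 ] [27.7764 23.2558 60.1403 -0.     96.604  18.1764]
[0.4722 0.2492 0.3006] [15.1122 17.9201 69.1511 -0.     92.9287  5.5122]
[0.4885 0.1528 0.2255] [ 4.0959 18.3281 81.0597 -0.     80.6122 -5.5041]
[0.4947 0.1163 0.1079] [-0.1436 25.3144 91.9233 -0.     62.7623 -9.7436]
[10.1225 30.9161 93.2708 -0.     55.8131 25.5225] [-45.5411  33.7924  89.3148  -0.      56.8928 -15.5411]
2.6583
4.2417
```

View pics/v1.png

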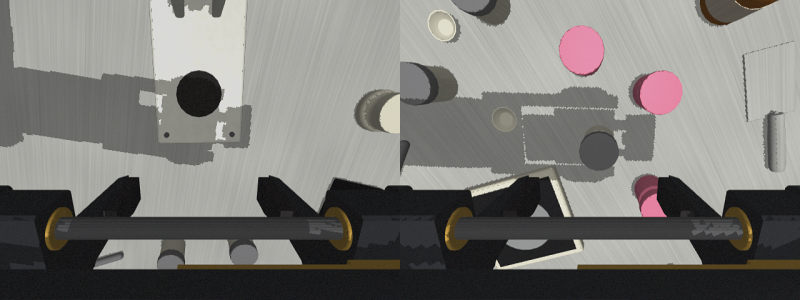

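The wrist views show the pad at about (318,150) full-scale px, the plate screws at about (267,216) and (371,214), and the lid of C at about (318,240). I'll refine these in code.

Run:
```python
from h import *
def blob(im,c,tol,r):
    m=cv2.floodFill(im.copy(),np.zeros((482,642),np.uint8),c,0,(tol,)*3,(tol,)*3,4|cv2.FLOODFILL_FIXED_RANGE|cv2.FLOODFILL_MASK_ONLY|(255<<8))[2][1:-1,1:-1]
    k=max(cv2.findContours(m,0,1)[0],key=cv2.contourArea); return cv2.fitEllipse(cv2.convexHull(k))
a,b=[cv2.imread(f"pics/{n}.png") for n in("w_pad","w_C")]
e=blob(a,(318,150),14,0);print(e,wray("w_pad",e[0],.03))
for tol in(8,12):
    e=blob(b,(318,240),tol,0);print(e,wray("w_C",e[0],.062),wray("w_C",e[0],.052))
    u=343*.047/e[1][0]; print("range",u)
sc=[]
for u,v in((267,216),(371,214)):
    g=a[v-10:v+11,u-10:u+11].mean(2); m=g<g.min()+50; ys,xs=np.nonzero(m); c=(xs.mean()+u-10,ys.mean()+v-10); p=wray("w_pad",c,.018); sc.append(p); print(c,m.sum(),p)
d=sc[1]-sc[0];print("yaw",np.degrees(np.arctan2(d[1],d[0])))
```

```text
((317.7001647949219, 149.8102569580078), (71.36714172363281, 72.79122924804688), 8.446430206298828) [0.4803 0.2083 0.03  ]
((317.8474426269531, 242.61460876464844), (59.484771728515625, 62.77676773071289), 85.3852310180664) [ 0.6249 -0.2447  0.062 ] [ 0.6234 -0.2473  0.052 ]
range 0.2710105381857247
((317.81494140625, 242.65370178222656), (60.04083251953125, 63.17353439331055), 89.13033294677734) [ 0.6249 -0.2447  0.062 ] [ 0.6234 -0.2473  0.052 ]
range 0.2685006073950731
(np.float64(266.23214285714283), np.float64(215.60714285714286)) 56 [0.4417 0.1395 0.018 ]
(np.float64(370.7368421052632), np.float64(214.6315789473684)) 57 [0.5405 0.1569 0.018 ]
yaw 9.977190918538868
```

```bash
sed -i 's/^YAW=9.6/YAW=9.8/' h.py
python3 - <<'E'
from h import *
C=np.array([.6243,-.2455,0]); pad=np.array([.480,.207,0])
bot.move_straight(C+[0,0,.004],Rd(-30),vel=.15)
bot.set_gripper(.03); s=bot.get_state(); print(s["opening"],s["gripper_force"],s["tool_pos"],s["ft_force"],s["time_s"])
z=s["tool_pos"][2]
bot.move_straight(C+[0,0,.13],vel=.2); s=bot.get_state(); print(s["opening"],s["gripper_force"],s["ft_force"])
bot.move_straight(pad+[0,0,.13],Rd(YAW-25),vel=.25)
bot.move_straight(pad+[0,0,z+.032],vel=.1); s=bot.get_state();print(s["tool_pos"],s["ft_force"],s["time_s"])
for i in range(4):
    f=s["ft_force"][2]
    bot.move_straight(s["tool_pos"]*[0,0,1]+[*pad[:2],-.001],vel=.02); s=bot.get_state(); print(s["tool_pos"],s["ft_force"])
    if s["ft_force"][2]>f+1.5 : break
bot.set_gripper(.088); s=bot.get_state(); print(s["tool_pos"],s["time_s"])
bot.move_straight(pad+[0,0,.17],vel=.2); bot.move_straight(pad+[0,0,.17]-.06*PY,RP,vel=.2); wshot("w_p2")
cv2.imwrite("pics/t2.png",bot.camera("top")[:,:,::-1]);cv2.imwrite("pics/s2.png",bot.camera("scene")[:,:,::-1]); print(bot.get_state()["time_s"])
a=cv2.imread("pics/w_p2.png")[40:340,120:520]; b=cv2.resize(cv2.imread("pics/s2.png")[60:260,220:420],(300,300))
cv2.imwrite("pics/v2.png",np.hstack([a,b]))
E
```

```text
0.04414245653499673 29.50325624100742 [ 0.6243 -0.2455  0.0041] [-0.3016  0.0026  0.6181] 6.025
0.04441514529348139 29.71038406201842 [-0.4135 -0.0982 -1.1438]
[0.4803 0.2071 0.0366] [-0.4142  0.0491 -1.606 ] 9.95
[0.4801 0.207  0.0359] [-0.2666  0.101  -0.7448]
[0.48   0.207  0.0349] [-0.8453  0.0499 -0.6455]
[0.4801 0.2071 0.034 ] [-0.1762  0.3417  0.9488]
[0.48   0.207  0.0339] 11.4833
13.0583
```

View pics/v2.png

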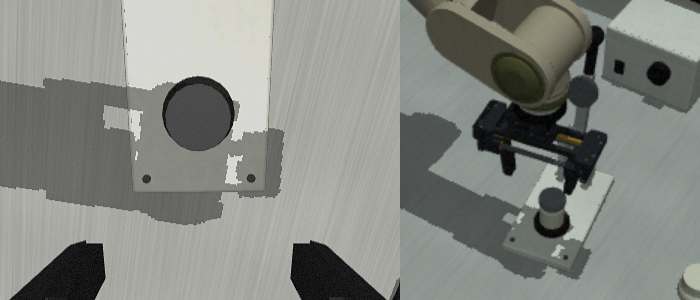

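The jar stands on the pad, with its proud lid showing the neck. In the wrist crop the lid is at about (198,117) and the black pad rim shows around its top. Next I measure how well it is centred.

Run:
```python
from h import *
im=cv2.imread("pics/w_p2.png")
for tol in(8,12):
    m=cv2.floodFill(im.copy(),np.zeros((482,642),np.uint8),(318,157),0,(tol,)*3,(tol,)*3,4|cv2.FLOODFILL_FIXED_RANGE|cv2.FLOODFILL_MASK_ONLY|(255<<8))[2][1:-1,1:-1]
    e=cv2.fitEllipse(cv2.convexHull(max(cv2.findContours(m,0,1)[0],key=cv2.contourArea)));print(e,wray("w_p2",e[0],.092))
g=im.max(2); m=((g<60)).astype(np.uint8)*255; m[:100]=0;m[200:]=0;m[:,:260]=0;m[:,380:]=0
p=wray("w_p2",(318,150),.03)
n=cv2.findContours(m,0,1)[0]; c=max(n,key=cv2.contourArea); print(cv2.boundingRect(c))
```

```text
((317.5976257324219, 157.0648956298828), (64.10759735107422, 65.85972595214844), 3.7261524200439453) [0.4804 0.2076 0.092 ]
((317.6434020996094, 157.10508728027344), (64.47394561767578, 66.3767318725586), 0.9998759031295776) [0.4804 0.2075 0.092 ]
(282, 117, 73, 62)
```

Centring is within 1 mm. Now the lever: grip the ball and follow its arc.

```bash
cat >> h.py <<'E'
PAD=np.array([.4803,.2077,0]); HINGE=PAD+.115*PY+[0,0,.108]
def ball(q):
    a=np.radians(15)-q; return HINGE+.205*(np.sin(a)*PY+np.cos(a)*np.array([0,0,1]))
E
python3 - <<'E'
from h import *
s=bot.get_state(); p=s["tool_pos"]
bot.move_straight([p[0],p[1],.385],RP,vel=.3)
bot.move_straight(ball(0)+[0,0,.075],vel=.3)
bot.move_straight(ball(0)-[0,0,.019],vel=.15); s=bot.get_state(); print(s["tool_pos"],s["ft_force"],s["time_s"])
bot.set_gripper(.02); s=bot.get_state(); print("grip",s["opening"],s["gripper_force"],s["ft_force"],s["time_s"])
if .026<s["opening"]<.036:
    for q in np.linspace(0,1.80,14)[1:]:
        bot.move_straight(ball(q)-[0,0,.019],vel=.15); s=bot.get_state(); print(round(q,3),s["tool_pos"][2],s["opening"],s["ft_force"],round(s["time_s"],2))
        if np.linalg.norm(s["ft_force"])>45: print("ABORT");break
E
```

```text
[0.4522 0.373  0.2882] [-0.1917  0.2501  1.1543] 15.6083
grip 0.026686428709082406 28.2494455575943 [-5.6222 -1.4955 -0.4667] 16.575
0.138 0.2926496897739487 0.026253114919190152 [-6.5279  1.9159  1.3216] 16.92
0.277 0.2951863711211345 0.024946328804711673 [-6.306   1.0919  6.6186] 17.26
0.415 0.2936837545975005 0.024806595005276023 [-7.7525 -0.3441 13.4605] 17.6
0.554 0.28830413645408565 0.02392063443588229 [-8.7634 -3.1237 18.714 ] 17.94
0.692 0.27902027692758447 0.02397720023613877 [-9.0897 -7.792  24.3457] 18.28
0.831 0.26587474985854326 0.024141458203533635 [ -8.911  -14.1058  28.8041] 18.62
0.969 0.24900984698093712 0.0238554149328391 [ -8.9997 -20.5988  29.7001] 18.97
1.108 0.22825750568867176 0.022522978908357576 [ -7.7975 -22.6784  26.0587] 19.31
1.246 0.2041052434380617 0.019873374502843173 [ -4.6242 -15.6846  14.8258] 19.65
1.385 0.1786533159593519 0.020328994560424012 [ -1.9937 -10.2696  10.0786] 19.99
1.523 0.15182062887953543 0.020022855877668617 [-1.0699 -6.3942  7.1307] 20.33
1.662 0.12410167900371268 0.02025568086039707 [-1.4978 -4.8847  6.2667] 20.68
1.8 0.09594981953886766 0.02005037376659263 [-1.8184 -5.0292  5.624 ] 21.02
```

Run:
```python
from h import *
w=bot.camera("wrist")[:,:,::-1]; s=bot.camera("scene")[:,:,::-1]
cv2.imwrite("pics/v3.png",np.hstack([cv2.resize(w,(400,300)),cv2.resize(s[130:280,230:430],(400,300),interpolation=cv2.INTER_CUBIC)]))
print(bot.get_state()["gripper_force"])
```

```text
5.27912512421608
```

View pics/v3.png

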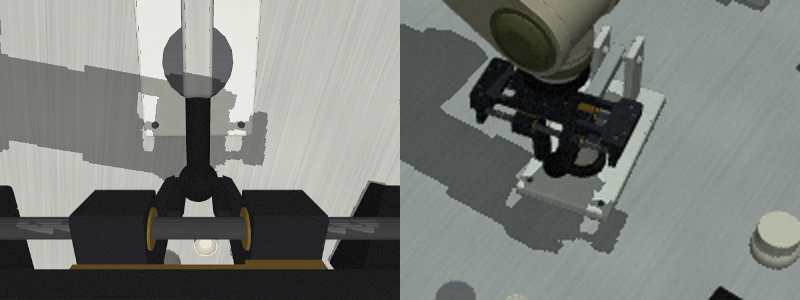

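The wrist view has the ball at about (317,291) full-scale px. It sits only between the finger edges and isn't properly straddled. I'll locate it relative to the tool.

Run:
```python
from h import *
wshot("w3"); im=cv2.imread("pics/w3.png"); s=bot.get_state(); print(s["tool_pos"],s["ft_force"],(s["tool_pos"]-PAD)@PY,bot.tcp_to_grasp)
for v in (282,291,300):
  for z in(.108,.12,.13,.14):
    print(v,z,(wray("w3",(317,v),z)-PAD)@PY)
# contrast-stretched crop
c=np.clip(im[60:360,210:430].astype(float)*3,0,255).astype(np.uint8)
cv2.imwrite("pics/v4.png",cv2.resize(c,None,fx=2,fy=2,interpolation=cv2.INTER_CUBIC))
```

```text
[0.496  0.1182 0.0963] [-1.8608 -5.2502  4.8237] -0.09090719782467453 0.0187
282 0.108 -0.08696045862886531
282 0.12 -0.08171375660562885
282 0.13 -0.07734150491959847
282 0.14 -0.07296925323356807
291 0.108 -0.0918783594277834
291 0.12 -0.08625908618948985
291 0.13 -0.08157635849091191
291 0.14 -0.07689363079233394
300 0.108 -0.09687739822462592
300 0.12 -0.09087940690420537
300 0.13 -0.08588108080385491
300 0.14 -0.08088275470350446
```

View pics/v4.png

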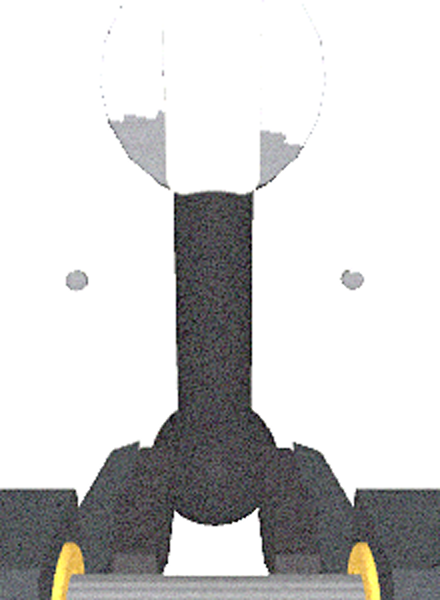

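Run:
```python
from h import *
s=bot.get_state(); p=s["tool_pos"].copy(); p0=p.copy()
for i in range(12):
    p=p-[0,0,.002]; bot.move_straight(p,vel=.04); s=bot.get_state(); print(round(s["tool_pos"][2],4),round(s["opening"],4),s["gripper_force"],s["ft_force"],round(s["time_s"],2))
    if s["ft_force"][2]>28 or p[2]<.065: break
wshot("w4"); im=cv2.imread("pics/w4.png")
sc=bot.camera("scene")[:,:,::-1]; sc=np.clip(sc*1.6,0,255).astype(np.uint8)
c=np.clip(im[60:360,210:430].astype(float)*2,0,255).astype(np.uint8)
cv2.imwrite("pics/v5.png",np.hstack([cv2.resize(c,(396,540)),cv2.resize(sc[130:330,250:400],(400,540),interpolation=cv2.INTER_CUBIC)]))
```

```text
0.0948 0.0201 5.25441013276577 [-1.8588 -1.7928  4.7475] 21.42
0.0941 0.02 10.537788346409798 [-6.0007 -2.3844 16.3329] 21.67
0.0934 0.0202 16.407732367515564 [-9.8131 -2.3481 29.7598] 21.92
```

View pics/v5.png

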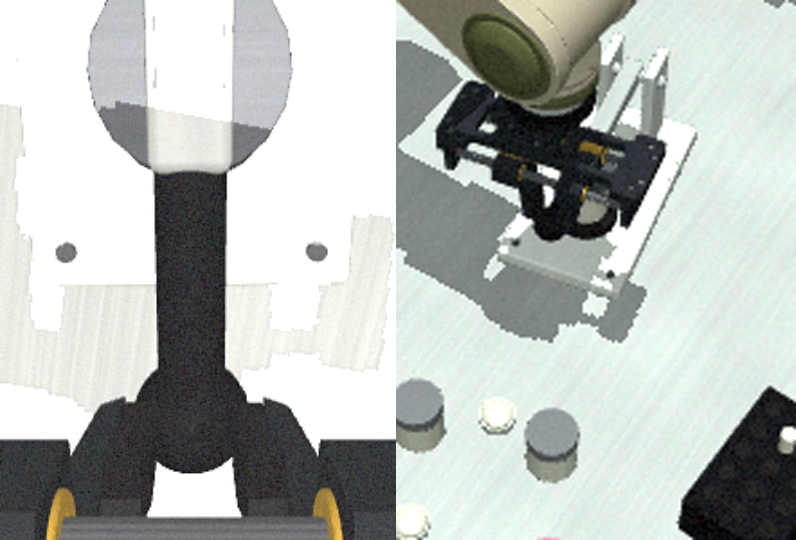

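Force climbs steeply to 30 N within 1.5 mm, far more than the lid and spring together, and the foot's apparent size fits the level position. The lever is on its stop, so I retrace the arc upward.

Run:
```python
from h import *
for q in np.linspace(1.80,0,14):
    bot.move_straight(ball(q)-[0,0,.019],vel=.15); s=bot.get_state(); print(round(q,3),round(s["opening"],4),s["ft_force"],round(s["time_s"],2))
    if np.linalg.norm(s["ft_force"])>45: print("ABORT");break
else:
    bot.set_gripper(.088); print(bot.get_state()["ft_force"])
    bot.move_straight(ball(0)+[0,0,.075],vel=.15)
    bot.move_straight(PAD-.06*PY+[0,0,.385],vel=.3)
    bot.move_straight(PAD-.06*PY+[0,0,.17],vel=.25); wshot("w5")
    im=cv2.imread("pics/w5.png"); sc=bot.camera("scene")[:,:,::-1]; t=bot.camera("top")[:,:,::-1]
    cv2.imwrite("pics/v6.png",np.hstack([im[40:340,140:480],cv2.resize(sc[60:240,270:390],(200,300),interpolation=cv2.INTER_CUBIC),cv2.resize(t[230:310,130:290],(250,300),interpolation=cv2.INTER_CUBIC)]))
    print(bot.get_state()["time_s"])
```

```text
1.8 0.0198 [-2.0022 -3.8981  5.0563] 22.27
1.662 0.0197 [-1.4976 -0.4329  4.8501] 22.61
1.523 0.0204 [-1.123   0.8756  4.564 ] 22.95
1.385 0.0201 [-1.2055 -0.6852  5.2171] 23.29
1.246 0.0203 [-1.0307 -1.3736  3.8987] 23.63
1.108 0.0196 [-1.4723 -1.5959  5.9279] 23.98
0.969 0.0197 [-1.3867 -0.5438  5.8904] 24.32
0.831 0.0199 [-2.4776 -1.4206  6.1295] 24.66
0.692 0.02 [-2.5082 -0.2107  6.3732] 25.0
0.554 0.0199 [-3.9072 -0.3082  6.3629] 25.34
0.415 0.0199 [-2.5366  0.7493  8.2096] 25.68
0.277 0.0199 [-3.4901  1.1688 10.9767] 26.02
0.138 0.0201 [-4.0944  1.8424  6.6601] 26.37
0.0 0.0198 [-3.0438  2.6231  2.9402] 26.71
[ 0.1909 -0.1401  0.0137]
30.6333
```

View pics/v6.png

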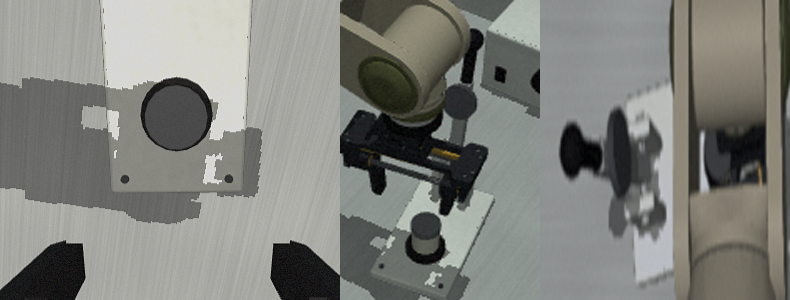

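The lever is back at rest (ball at the same place as at the start) and the jar is still on the pad, with more of the pad rim showing. I check the lid height by its apparent size, from the same pose as before pressing.

Run:
```python
from h import *
for n in("w_p2","w5"):
    im=cv2.imread(f"pics/{n}.png"); print(np.load(f"pics/{n}.npz")["p"])
    for tol in(8,12):
        m=cv2.floodFill(im.copy(),np.zeros((482,642),np.uint8),(317,157),0,(tol,)*3,(tol,)*3,4|cv2.FLOODFILL_FIXED_RANGE|cv2.FLOODFILL_MASK_ONLY|(255<<8))[2][1:-1,1:-1]
        e=cv2.fitEllipse(cv2.convexHull(max(cv2.findContours(m,0,1)[0],key=cv2.contourArea)));print(n,e,wray(n,e[0],.092),wray(n,e[0],.082))
```

```text
[0.4899 0.148  0.1692]
w_p2 ((317.667724609375, 157.04315185546875), (64.47032165527344, 66.22965240478516), 178.6976318359375) [0.4804 0.2076 0.092 ] [0.4805 0.2071 0.082 ]
w_p2 ((317.4368896484375, 157.1424560546875), (65.10645294189453, 66.6996078491211), 7.391446590423584) [0.4803 0.2075 0.092 ] [0.4803 0.207  0.082 ]
[0.491  0.1491 0.171 ]
w5 ((315.5978698730469, 156.9837188720703), (61.31230926513672, 63.007633209228516), 174.6655731201172) [0.4802 0.2084 0.092 ] [0.4803 0.2079 0.082 ]
w5 ((315.61712646484375, 156.85586547851562), (61.60588836669922, 63.4636344909668), 0.30115464329719543) [0.4802 0.2084 0.092 ] [0.4803 0.2079 0.082 ]
```

The lid dropped by about 10–11 mm, so it is fully home. Now I move the jar to the disc.

Run:
```python
from h import *
J=np.array([.4803,.2077,0]); D=np.array([.4597,-.301,0]); R=Rd(YAW-25)
bot.move_straight(J+[0,0,.17],R,vel=.2); bot.move_straight(J+[0,0,.035],vel=.15); print(bot.get_state()["ft_force"])
bot.set_gripper(.03); s=bot.get_state(); print(s["opening"],s["gripper_force"],s["tool_pos"]); z=s["tool_pos"][2]-.03
bot.move_straight(J+[0,0,.15],vel=.12); s=bot.get_state(); print(s["opening"],s["ft_force"])
bot.move_straight(D+[0,0,.15],Rd(-30),vel=.25)
bot.move_straight(D+[0,0,z+.022],vel=.1); s=bot.get_state(); print(s["tool_pos"],s["ft_force"])
p=D+[0,0,z+.022]; f=s["ft_force"][2]
for i in range(5):
    p=p-[0,0,.001]; bot.move_straight(p,vel=.02); s=bot.get_state(); print(s["tool_pos"],s["ft_force"])
    if s["ft_force"][2]>f+2: break
bot.set_gripper(.088); bot.dwell(.2)
bot.move_straight(D+[0,0,.2],vel=.15); bot.move_straight([.30,-.40,.3],vel=.3)
sc=bot.camera("scene")[:,:,::-1]; t=bot.camera("top")[:,:,::-1]; cv2.imwrite("pics/t7.png",t)
cv2.imwrite("pics/v7.png",np.hstack([sc[60:460,130:430],cv2.resize(t[180:330,130:490],(480,400),interpolation=cv2.INTER_AREA)]))
print(bot.get_state()["time_s"])
```

```text
[ 0.1828  0.5703 -0.1047]
0.04601119944672731 29.999969601631165 [0.4803 0.2077 0.0351]
0.04607800982485131 [-0.5441  0.5806 -1.0548]
[ 0.46   -0.3012  0.0276] [-0.7756 -0.2123 -1.2198]
[ 0.4598 -0.301   0.0263] [-0.0634  0.1526 -1.2964]
[ 0.4597 -0.3011  0.0251] [-0.9408 -0.1996 -0.8657]
[ 0.4598 -0.3011  0.025 ] [-1.9312  2.5537  6.9731]
41.6583
```

View pics/v7.png

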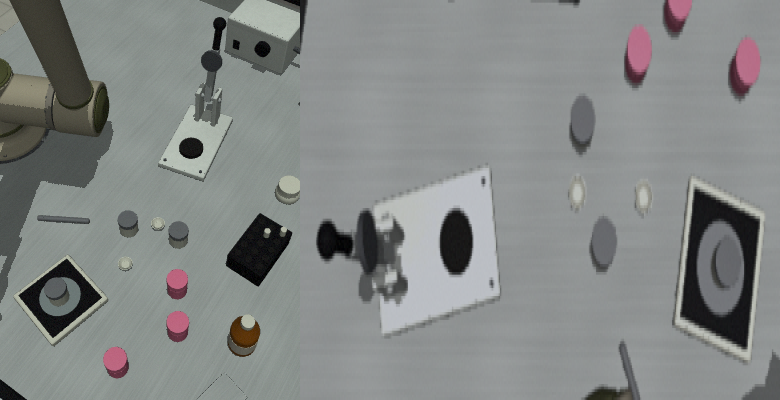

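The jar stands upright within the disc, the lever is up, and the closed jars haven't moved.

```bash
python3 -c "
from plant import bot
print(bot.hand_in())"
```

```text
the job is handed in; nothing more can be done
None
```

The job is handed in at about 42 s of the 72 s allowed: the proud-lidded jar was pressed shut and now stands upright on the glass disc, the lever is back up, and the two closed jars were left alone.

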